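# Bring the salt round to the front on the spice carousel and hold it there

## Task

Turn the spice carousel until the salt shaker stands at the front, squarely in line with the pointer on the carousel's fixed foot, and finish while still gripping the T-handle so that the carousel is held still for me to take the salt. Do it gently: the shaker and the jars stay standing in their own wells, and the things round about are left alone.

Things in the scene. Friction and masses are not known exactly. Their poses are not given: they have to be found in the camera images.
- foot: low round black foot, 200 mm diameter, fixed to the worktop; origin: centre of its underside, on the carousel's upright turning axis. Along its own -x (its front, facing the robot within 0.4 rad) a tongue 26 mm wide sticks out to 135 mm from the axis and carries the pointer: a steel rib 22 mm long, 6 mm wide, its top 17 mm above the worktop
- carousel: round wooden deck, 224 mm diameter, top 18 mm above the worktop; turns freely either way about its upright axis (origin on the axis, at its underside, z up), friction about 0.04 N m, stays where left. Four ring wells, 56 mm outside, 49 mm inside, 26 mm high, with centres 80 mm from the axis at its own +x, +y, -x, -y. A steel post 13 mm thick at the centre carries the T-handle
- handle (a point): centre of the T-handle, on the turning axis, 161 mm above the worktop: a level wooden bar 84 mm long along the carousel's own x axis, 14 mm thick, 26 mm high (148 to 174 mm above the worktop), turning with the carousel, above the jars (tops at 124 mm); grip it across its 14 mm from above
- salt_shaker: salt shaker with a waisted clear body and a domed pierced grey top, 44 mm diameter, 90 mm tall, the only shaker on the carousel and shorter than the three jars; stands loose in one of the four wells; origin at the centre of its underside, z up
- jar_a: straight-sided glass spice jar with a flat red screw cap, 45 mm diameter, 106 mm tall, standing loose in a well of the carousel; origin at the centre of its underside, z up
- jar_b: straight-sided glass spice jar with a flat red screw cap, 45 mm diameter, 106 mm tall, standing loose in a well of the carousel; origin at the centre of its underside, z up
- jar_c: straight-sided glass spice jar with a flat red screw cap, 45 mm diameter, 106 mm tall, standing loose in a well of the carousel; origin at the centre of its underside, z up
- honey: bystander: honey jar with black lid, 63 mm diameter, 94 mm tall, on the worktop behind the carousel; origin at the centre of its underside. Not listed and fixed: a pot with a spoon in it on the hob to the left of it, up to about 0.2 m high, and wall cabinets whose undersides are about 0.6 m above the worktop beyond x = 0.6
- sugar_tub: bystander: foil-lidded round tub, 72 mm diameter, 71 mm tall, on the worktop behind the carousel; origin at the centre of its underside
- garlic_bulb: bystander: garlic bulb, 60 mm, on the worktop to the right of the carousel, near the sink; origin at the centre of its underside

How it is judged:
By the outcome, as a careful person would: the job done as asked, in the order asked, and still so for the second after the job is handed in, while the arm keeps its last pose, push and grip.
It also fails if it takes over 38 s, if anything falls off the work surface, if the arm or the gripper's body presses on something with over 40 N, if the wrist force passes 120 N, or if a joint passes its speed limit or range.

## Robot

A 6-joint arm with a two-finger parallel gripper is mounted at the origin on a cart in front of the work surface, level with it; the furniture and walls round the work are solid. World frame = base frame: x ahead of the robot, y to its left, z up, the work surface at z = 0. Lengths are in m, angles in rad, forces in N, time in s.
With the tool pointing down it reaches from about 0.35 to 0.975 m from the base axis. Payload 4.9 kg.
Tool frame: the origin (TCP) lies between the finger pads, 19 mm behind the fingertips; this is the grasp point; x points along the fingers, z is the direction in which the jaws open and shut, and the axes are right-handed (so a half turn about x gives the same grasp; the last joint's range is limited). The gripper opens to 85 mm and grips with 20 to 120 N. Pads are 22 mm wide; open, the fingers measure 114 mm over their backs; the gripper's body (76 mm by 85 mm) begins 54 mm behind the grasp point. The pads swing forward as they close: fully open they stand 13 mm farther back than shut.
Start: joints at [-1.408, 0.053, 1.613, -0, 1.476, -0.119], TCP at [0.174, -0.6, 0.25] pointing down, gripper open.
Joint ranges: [-3.01, 3.01], [-1.01, 2.22], [0.06, 2.58], [-1.02, 4.17], [0.09, 2.62], [-3.14, 3.14]. Speed limits (rad/s): [2.57, 2.57, 3.14, 3.14, 3.14, 3.14].

## Interface

Orientations are given as a rotation vector (axis times angle).
In Python, from station import ctrl, cams, finder gives the robot as it stands.
- The arm moves only by the tool step_arm, never from a script. Its argument "moves" is a list of rows, each a list of 3 entries, a list of its own where there are three numbers: the shift along the tool's x, y, z in cm, then the turn, a rotation vector about the tool's x, y, z in degrees, then the opening, from 0 (shut) to 1 (fully open). A call has exactly 10 rows; each row is the pose to reach, as a shift and turn from the pose measured when the call began, along the tool's axes at that moment; what a row does not reach only later rows make up. A row lasts 1/12 s, in which the tool goes at most 41.7 mm and 7.16 degrees, less where a joint would pass 70% of its speed; a pose out of reach is approached as far as the arm can. A call with a gripper value outside its range is refused whole. The fingers move at their own pace and stop on an object; "grip_force" is the grip in N (left out, the last holds). Time passes only in rows, so rows that repeat a pose let the fingers close, or fill a call up. It gives the time, the measured TCP pose, the force and the opening at its end, in the units of the state.
- ctrl.get_obs(): the state, without advancing time (a new reading comes with each control period).
- cams.get_image(name): name is "scene" or "top" or "wrist"; returns a dict with "pixels" (420x560x3 uint8, blue, green, red), "fx", "fy", "cx", "cy" (pixels), "position" and "attitude" of the camera in the world. Camera axes: x right, y up, looking along -z (the intrinsics and any distortion apply to the point x, -y, -z); pixel columns grow to the right and rows downward; lengths in m; the calibration is good to about 2 mm. A picture is of the moment at which its call begins. There is no depth.
- ctrl.finish_job(): hands the job in, once; it reports no verdict.
Trained networks look in the newest picture that a camera, given by its name, has taken for a name from the list of things; names that differ only in an ending like _2 or _b are one class to them, and where a whole thing is asked for, a point or a joint stands for the part that bears it (a point fixed in the world has none). Each returns a list of dicts, best first, with "conf" (0 to 1); they miss things now and then, are a little off and sometimes report something else, mostly with a low value. They report only what shows in the picture. A call takes as long as a camera call.
- finder.find_in(camera, name): "at" ([column, row] in pixels, amid what is visible of it).
- finder.regions_of(camera, name): "region" (420x560 bool, what is visible of it) and "at" ([column, row] in pixels, amid what is visible of it).
- finder.tip_of(camera, name): "at" ([column, row] in pixels: a listed point, or the origin of a listed thing).
The state is a dict: "t": time; "q": joint angles; "dq": joint speeds; "effort": joint torques, N m; "tool_pos": TCP position; "tool_rot": TCP orientation; "contact_force": force on the tool from outside, world axes, zero at the start; "wrist_torque": the same for the moment, N m; "opening": finger opening in m.
Only numpy, scipy, OpenCV 4.12 (cv2) and the standard library are available. Lean on these libraries where they do the work, as an engineer would, in place of code of your own. Each camera call takes 0.05 s, during which the arm holds its last target. There are 200 camera calls.

## Working session

There is one attempt and no reset: what is moved stays moved. The work goes in short steps, Python scripts to look and compute and a tool call to move; the robot and the scene stay as the last step left them, time stands still between calls to the robot, and variables do not carry over. Pictures are saved under pics/ and viewed, on a budget of 10 in all, crops included, one or two more only if the job needs it, and the job is handed in when it is done.

Besides the shell and the picture viewer there is one more tool, called after "Request:" as name([rows], argument=value, ...), one row to a line, values as JSON. step_arm: Moves the arm, as the interface text tells. Its arguments: {"type":"object","properties":{"moves":{"type":"array"},"grip_force":{"type":"number"}},"required":["moves"]}

```bash
mkdir -p pics; cat > h.py <<'E'
import numpy as np, cv2
from scipy.spatial.transform import Rotation as R
from station import ctrl, cams, finder
def rot(a):
    a=np.array(a,float)
    if a.shape==(3,3): return a
    return R.from_rotvec(a).as_matrix() if a.size==3 else R.from_quat(a).as_matrix()
def ray(im,p):
    K=np.array([[im['fx'],0,im['cx']],[0,im['fy'],im['cy']],[0,0,1.]])
    d=np.linalg.inv(K)@[p[0],p[1],1]
    return np.array(im['position']), rot(im['attitude'])@np.array([d[0],-d[1],-d[2]])
def atz(im,p,z):
    o,d=ray(im,p); return o+d*(z-o[2])/d[2]
E
python3 - <<'E'
from h import *
o=ctrl.get_obs(); print({k:np.round(v,3) for k,v in o.items()})
Z=dict(foot=0.01,carousel=0.018,handle=0.161,salt_shaker=0.02,jar_a=0.02,honey=0,sugar_tub=0,garlic_bulb=0)
ims=[]
for c in ("scene","top"):
    im=cams.get_image(c); ims.append(im['pixels'])
    print(c,{k:(np.round(v,3) if k!='pixels' else 0) for k,v in im.items()})
    for n in Z:
        for r in finder.tip_of(c,n)[:4]: print(c,n,round(r['conf'],2),np.round(r['at'],1),atz(im,r['at'],0.161 if n=='handle' else (Z[n] if n in('honey','sugar_tub','garlic_bulb','foot','carousel') else .018)).round(3))
    cv2.imwrite(f'pics/{c}0.png',im['pixels'])
E
```

```text
{'t': np.float64(0.0), 'q': array([-1.408,  0.053,  1.614, -0.   ,  1.476, -0.119]), 'dq': array([ 0.001, -0.   , -0.002, -0.002,  0.001,  0.001]), 'effort': array([ 1.0000e-03, -3.9368e+01, -3.7018e+01,  0.0000e+00,  7.0000e-03,
       -0.0000e+00]), 'tool_pos': array([ 0.174, -0.6  ,  0.249]), 'tool_rot': array([ 1.001,  1.331, -0.998]), 'contact_force': array([-0.699, -0.295,  0.374]), 'wrist_torque': array([-0.028,  0.025, -0.013]), 'opening': np.float64(0.086)}
scene {'pixels': 0, 'fx': np.float64(382.469), 'fy': np.float64(382.469), 'cx': np.float64(281.255), 'cy': np.float64(208.813), 'position': array([ 0.126, -0.994,  0.632]), 'attitude': array([ 0.966, -0.279, -0.563])}
scene carousel 0.81 [237. 230.] [ 0.49  -0.23   0.018]
scene handle 0.89 [227.9 183.2] [ 0.483 -0.22   0.161]
scene salt_shaker 0.86 [209.7 240.5] [ 0.41  -0.228  0.018]
scene jar_a 0.93 [217.4 219.7] [ 0.469 -0.154  0.018]
scene jar_a 0.87 [253.6 238.7] [ 0.507 -0.29   0.018]
scene honey 0.56 [280.7 201.9] [ 0.682 -0.159  0.   ]
scene sugar_tub 0.97 [309.7 218. ] [ 0.7   -0.281  0.   ]
top {'pixels': 0, 'fx': np.float64(483.845), 'fy': np.float64(483.845), 'cx': np.float64(283.495), 'cy': np.float64(208.31), 'position': array([ 0.388, -0.37 ,  1.007]), 'attitude': array([ 0.155, -0.107, -1.543])}
top carousel 0.82 [229.4 239.3] [ 0.488 -0.228  0.018]
top handle 0.93 [216.6 228.3] [ 0.493 -0.225  0.161]
top handle 0.43 [187.4 247.9] [ 0.457 -0.175  0.161]
top salt_shaker 0.74 [233.  279.5] [ 0.407 -0.239  0.018]
top jar_a 0.88 [218.2 201.1] [ 0.568 -0.201  0.018]
top jar_a 0.84 [187.8 248.3] [ 0.468 -0.143  0.018]
top jar_a 0.71 [260.5 230.4] [ 0.508 -0.291  0.018]
top jar_a 0.63 [233.4 275.4] [ 0.415 -0.239  0.018]
top honey 0.79 [199.4 144. ] [ 0.696 -0.15   0.   ]
top sugar_tub 0.97 [257.3 145.3] [ 0.695 -0.276  0.   ]
top garlic_bulb 0.9 [397.3 283.9] [ 0.407 -0.573  0.   ]
```

```bash
python3 - <<'E'
import cv2
a=cv2.imread('pics/scene0.png')[130:300,140:360];b=cv2.imread('pics/top0.png')[110:320,140:360]
cv2.imwrite('pics/crop1.png',cv2.resize(a,None,fx=3.5,fy=3.5,interpolation=2));cv2.imwrite('pics/crop2.png',cv2.resize(b,None,fx=2.8,fy=2.8,interpolation=2))
E
```

```text
(no output)
```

View pics/crop1.png

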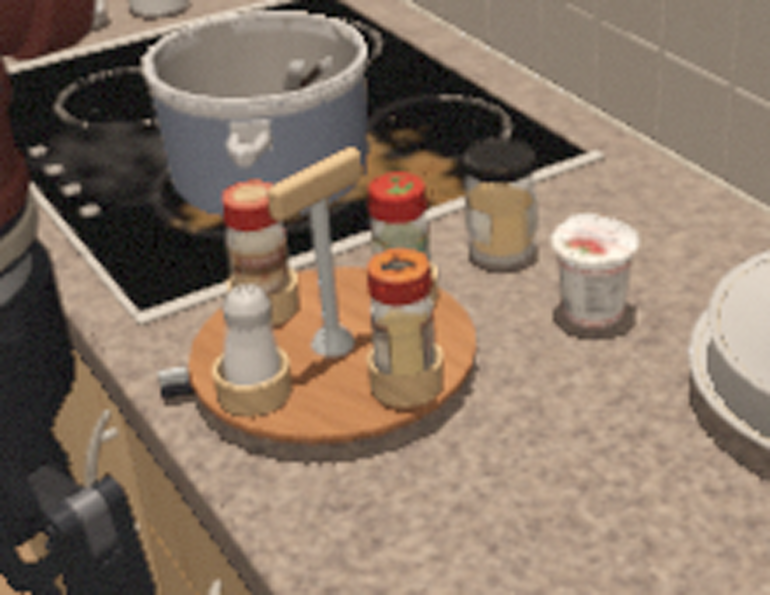

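View pics/crop2.png

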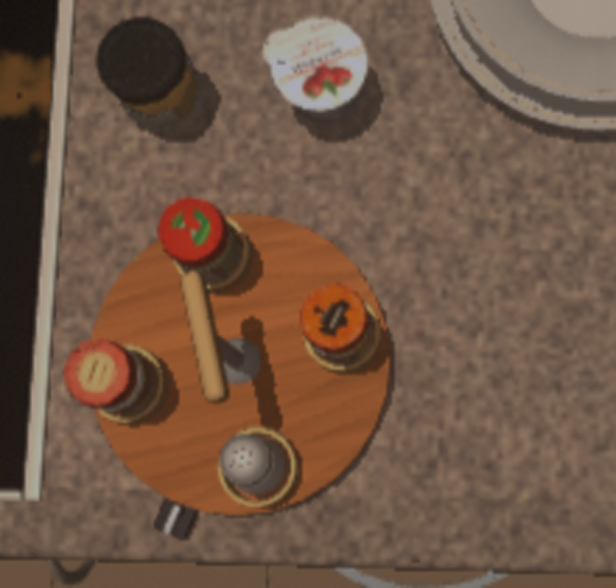

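```bash
python3 - <<'E'
from h import *
im=cams.get_image('top')
f=lambda c,z:atz(im,(140+c[0]/2.8,110+c[1]/2.8),z)[:2]
e1,e2=f((193,278),.174),f((213,392),.174)
ctr=(e1+e2)/2; print('handle',e1,e2,ctr,np.linalg.norm(e1-e2))
deck=[f(p,.018) for p in((95,345),(393,360),(247,213),(240,516),(350,460))]; 
from scipy.optimize import least_squares
s=least_squares(lambda v:[np.hypot(*(p-v[:2]))-.112 for p in deck],[.49,-.23]); print('deck',s.x,s.fun)
c=s.x
ring=f((258,467),.044);ptr=f((178,519),.017)
for n,p in(('ring',ring),('ptr',ptr)):
  d=p-c;print(n,p,np.hypot(*d),np.degrees(np.arctan2(d[1],d[0]))%360)
for n in((121,384),(342,333),(212,250)):
  d=f(n,.044)-c;print('jar',np.hypot(*d),np.degrees(np.arctan2(d[1],d[0]))%360)
d=e1-e2;print('bar',np.degrees(np.arctan2(d[1],d[0])))
o=ctrl.get_obs();T=rot(o['tool_rot']);print(T.round(3))
print('shift cm',(T.T@(np.array([c[0],c[1],.30])-o['tool_pos'])*100).round(1), o['tool_pos'])
E
```

```text
handle [ 0.52436283 -0.21157544] [ 0.45330188 -0.22768997] [ 0.48883236 -0.21963271] 0.07286519675435021
deck [ 0.48928579 -0.22071391] [-0.00271046 -0.00019454 -0.00118889  0.00076324 -0.00334779]
ring [ 0.41130687 -0.24008253] 0.08034834177647933 193.9489997474148
ptr [ 0.37328251 -0.18005569] 0.12292214493885467 160.68484499047452
jar 0.08442844498408636 104.85139066655036
jar 0.07790097161967037 283.86486742132865
jar 0.0800650082690871 15.21170886188024
bar 12.776903865207194
[[-0.     0.961  0.278]
 [ 0.     0.278 -0.961]
 [-1.    -0.    -0.   ]]
shift cm [ -5.   40.9 -27.7] [ 0.17379851 -0.60031854  0.25000629]
```

Request:
step_arm([
  [[-0.5,2,-1.4],[0,0,0],1],
  [[-1,4.5,-3],[0,0,0],1],
  [[-1.5,7.5,-5],[0,0,0],1],
  [[-2,10.5,-7],[0,0,0],1],
  [[-2.5,13.5,-9],[0,0,0],1],
  [[-3,16.5,-11],[0,0,0],1],
  [[-3,19.5,-13],[0,0,0],1],
  [[-3,22.5,-15],[0,0,0],1],
  [[-3,25,-17],[0,0,0],1],
  [[-3,27,-18],[0,0,0],1],
], grip_force=40)

```text
t: 1.78
tool_pos: [0.3842, -0.3499, 0.2803]
tool_rot: [0.998, 1.33, -0.997]
contact_force: [0.9, -0.4, -0.5]
opening: 0.0852
```

```bash
cat > t.py <<'E'
from h import *
import sys
x,y,z,yaw=map(float,sys.argv[1:5])
o=ctrl.get_obs();T=rot(o['tool_rot']);a=np.radians(yaw)
zz=np.array([np.cos(a),np.sin(a),0]);xx=np.array([0,0,-1.]);G=np.column_stack([xx,np.cross(zz,xx),zz])
print('t',o['t'],'shift cm',(T.T@(np.array([x,y,z])-o['tool_pos'])*100).round(2),'turn',np.degrees(R.from_matrix(T.T@G).as_rotvec()).round(2))
print(o['tool_pos'].round(4),o['q'].round(2),'zyaw',np.degrees(np.arctan2(T[1,2],T[0,2])).round(2),'F',np.round(o['contact_force'],1),np.round(o['wrist_torque'],2),o['opening'])
E
python3 t.py .489 -.22 .27 -76.5
```

```text
t 1.7833 shift cm [ 1.04 13.69 -9.54] turn [ 2.75  0.   -0.04]
[ 0.3842 -0.3499  0.2803] [-0.88 -0.22  1.82  0.    1.54  0.41] zyaw -73.75 F [ 0.9 -0.4 -0.5] [-0.02 -0.05 -0.  ] 0.08523580463957105
```

Request:
step_arm([
  [[0,2.5,-1.7],[0,0,0],0.7],
  [[0,5,-3.5],[0.5,0,0],0.7],
  [[0.5,7.5,-5.3],[1,0,0],0.7],
  [[0.5,10,-7],[1.5,0,0],0.7],
  [[1,12,-8.4],[2,0,0],0.7],
  [[1,13.3,-9.2],[2.7,0,0],0.7],
  [[1,13.7,-9.5],[2.7,0,0],0.7],
  [[1,13.7,-9.5],[2.7,0,0],0.7],
  [[1,13.7,-9.5],[2.7,0,0],0.7],
  [[1,13.7,-9.5],[2.7,0,0],0.7],
])

```text
t: 2.62
tool_pos: [0.4887, -0.2212, 0.2706]
tool_rot: [1.034, 1.311, -1.034]
contact_force: [0.0, 1.0, 0.3]
opening: 0.0598
```

```bash
python3 t.py .489 -.22 .161 -76.5; python3 - <<'E'
from h import *
im=cams.get_image('wrist');cv2.imwrite('pics/w1.png',im['pixels'])
for n in('handle','salt_shaker'):
  for r in finder.tip_of('wrist',n)[:3]: print(n,r['conf'],r['at'],atz(im,r['at'],.161 if n=='handle' else .02))
for r in finder.regions_of('wrist','handle')[:1]:
  c=cv2.findContours(r['region'].astype('uint8'),0,2)[0]; c=max(c,key=cv2.contourArea); b=cv2.boxPoints(cv2.minAreaRect(c));print(r['conf'],[atz(im,p,.174)[:2].round(4) for p in b])
E
```

```text
t 2.6167 shift cm [10.96  0.05 -0.12] turn [-0.01  0.03 -0.03]
[ 0.4887 -0.2212  0.2706] [-0.56 -0.17  1.79  0.    1.52  0.77] zyaw -76.51 F [0.  1.  0.3] [ 0.01 -0.03  0.05] 0.0598410783169157
handle 0.72 [271.8, 208.4] [ 0.48968388 -0.21683758  0.161     ]
salt_shaker 0.64 [272.0, 236.3] [ 0.41286755 -0.23322452  0.02      ]
0.94 [array([ 0.5435, -0.1272]), array([ 0.607 , -0.2252]), array([ 0.5082, -0.305 ]), array([ 0.4256, -0.1942])]
```

View pics/w1.png

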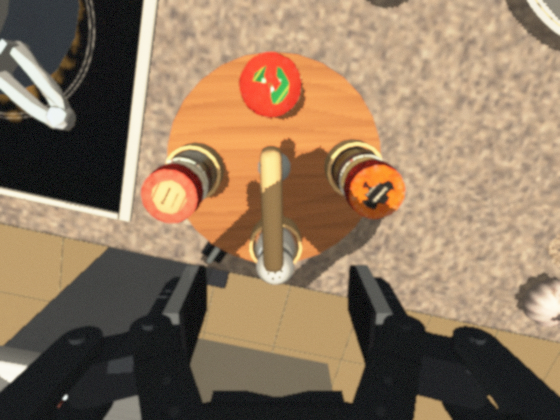

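Request:
step_arm([
  [[1,0,-0.3],[0,0,0],0.7],
  [[3,0,-0.3],[0,0,0],0.7],
  [[5,0,-0.3],[0,0,0],0.7],
  [[7,0,-0.3],[0,0,0],0.7],
  [[9,0,-0.3],[0,0,0],0.7],
  [[10.2,0,-0.3],[0,0,0],0.7],
  [[10.7,0,-0.3],[0,0,0],0.7],
  [[10.9,0,-0.3],[0,0,0],0.7],
  [[10.9,0,-0.3],[0,0,0],0.7],
  [[10.9,0,-0.3],[0,0,0],0.6],
])

```text
t: 3.65
tool_pos: [0.4889, -0.2186, 0.1628]
tool_rot: [1.034, 1.308, -1.033]
contact_force: [-0.4, 1.0, 0.4]
opening: 0.0515
```

Request:
step_arm([
  [[0,0,0],[0,0,0],0.5],
  [[0,0,0],[0,0,0],0.4],
  [[0,0,0],[0,0,0],0.3],
  [[0,0,0],[0,0,0],0.25],
  [[0,0,0],[0,0,0],0.2],
  [[0,0,0],[0,0,0],0.15],
  [[0,0,0],[0,0,0],0.1],
  [[0,0,0],[0,0,0],0],
  [[0,0,0],[0,0,0],0],
  [[0,0,0],[0,0,0],0],
], grip_force=40)

```text
t: 4.48
tool_pos: [0.4887, -0.2178, 0.1632]
tool_rot: [1.035, 1.31, -1.033]
contact_force: [-2.3, 4.9, 4.7]
opening: 0.0138
```

```bash
python3 t.py .489 -.22 .161 -110; python3 - <<'E'
from h import *
im=cams.get_image('top');cv2.imwrite('pics/t2.png',cv2.resize(im['pixels'][110:320,140:360],None,fx=2.8,fy=2.8,interpolation=2))
E
```

```text
t 4.4833 shift cm [ 0.22 -0.02  0.22] turn [33.48 -0.05 -0.11]
[ 0.4887 -0.2178  0.1632] [-0.56 -0.09  1.91  0.    1.33  0.78] zyaw -76.52 F [-2.3  4.9  4.7] [0.77 0.34 0.01] 0.013848957399391959
```

View pics/t2.png

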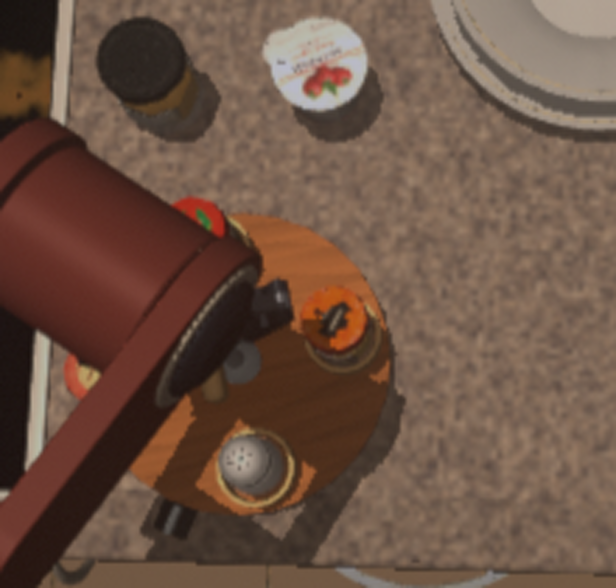

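Request:
step_arm([
  [[0,0,-0.1],[0.5,0,0],0],
  [[0,0,-0.1],[1.5,0,0],0],
  [[0,0,-0.1],[3,0,0],0],
  [[0,0,-0.1],[5,0,0],0],
  [[0,0,-0.1],[7,0,0],0],
  [[0,0,-0.1],[9,0,0],0],
  [[0,0,-0.1],[11,0,0],0],
  [[0,0,-0.1],[13,0,0],0],
  [[0,0,-0.1],[14.5,0,0],0],
  [[0,0,-0.1],[15,0,0],0],
])

```text
t: 5.37
tool_pos: [0.4887, -0.2175, 0.1632]
tool_rot: [1.231, 1.193, -1.228]
contact_force: [0.7, -2.8, -0.5]
opening: 0.0135
```

Request:
step_arm([
  [[0,0,0],[1,0,0],0],
  [[0,0,0],[2,0,0],0],
  [[0,0,0],[3.5,0,0],0],
  [[0,0,0],[5.5,0,0],0],
  [[0,0,0],[7.5,0,0],0],
  [[0,0,0],[9.5,0,0],0],
  [[0,0,0],[11.5,0,0],0],
  [[0,0,0],[13,0,0],0],
  [[0,0,0],[14.5,0,0],0],
  [[0,0,0],[15,0,0],0],
])

```text
t: 6.2
tool_pos: [0.4887, -0.2173, 0.1632]
tool_rot: [1.422, 1.055, -1.418]
contact_force: [0.6, -0.7, -0.6]
opening: 0.0135
```

```bash
python3 t.py .489 -.218 .161 -110; python3 - <<'E'
from h import *
for c,(r0,r1,c0,c1),s in(('top',(230,310,160,270),7),('scene',(190,270,170,280),7)):
  im=cams.get_image(c);cv2.imwrite(f'pics/{c}3.png',cv2.resize(im['pixels'][r0:r1,c0:c1],None,fx=s,fy=s,interpolation=2))
  for n in('salt_shaker','foot','jar_a'):
    for r in finder.tip_of(c,n)[:3]: print(c,n,r['conf'],r['at'],atz(im,r['at'],.018 if n!='foot' else 0))
E
```

```text
t 6.2 shift cm [0.22 0.05 0.06] turn [ 3.32 -0.02 -0.15]
[ 0.4887 -0.2173  0.1632] [-0.56 -0.1   1.91  0.    1.33  1.3 ] zyaw -106.68 F [ 0.6 -0.7 -0.6] [-0.01 -0.08  0.04] 0.013465246786997986
top salt_shaker 0.82 [209.7, 275.8] [ 0.41276628 -0.19067367  0.018     ]
top salt_shaker 0.24 [258.2, 249.6] [ 0.46839513 -0.2877012   0.018     ]
top jar_a 0.83 [260.4, 249.8] [ 0.46809253 -0.29222778  0.018     ]
top jar_a 0.67 [235.6, 204.0] [ 0.56223545 -0.2372282   0.018     ]
scene salt_shaker 0.6 [203.3, 230.9] [ 0.41390525 -0.17941267  0.018     ]
scene jar_a 0.67 [241.1, 244.0] [ 0.4689153  -0.28973884  0.018     ]
scene jar_a 0.66 [264.3, 221.9] [ 0.57017351 -0.24170799  0.018     ]
scene jar_a 0.62 [230.2, 213.3] [ 0.51365841 -0.14679097  0.018     ]
```

View pics/top3.png

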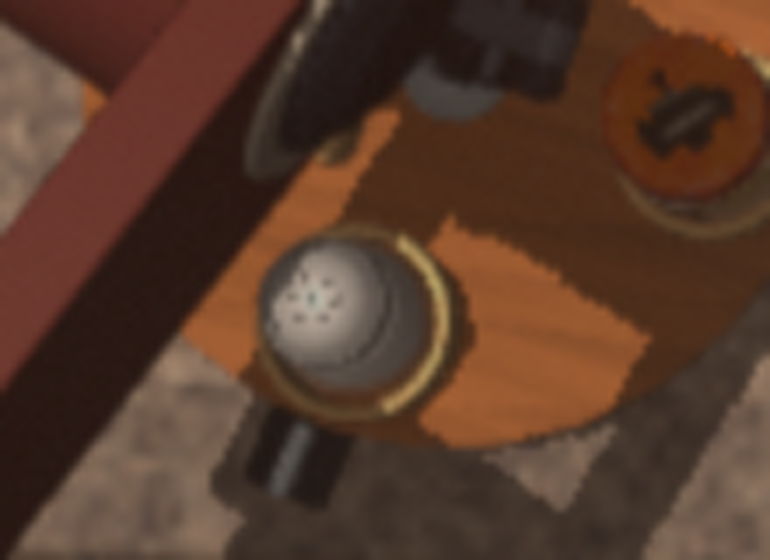

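View pics/scene3.png

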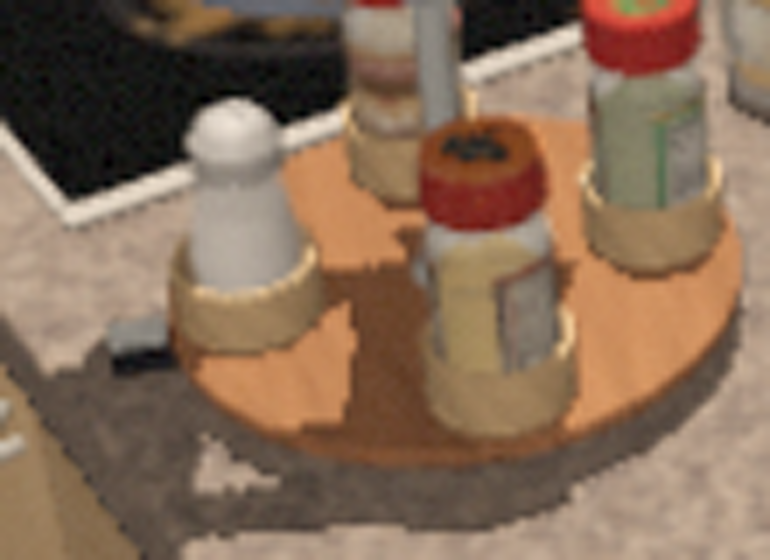

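```bash
python3 - <<'E'
from h import *
from scipy.optimize import least_squares
im=cams.get_image('top'); P=cv2.imread('pics/top0.png')
hsv=cv2.cvtColor(P,cv2.COLOR_BGR2HSV)
m=((hsv[...,0]<16)&(hsv[...,1]>130)&(hsv[...,2]>70)).astype('uint8'); m[:150]=0;m[305:]=0;m[:,:160]=0;m[:,290:]=0
n,l,st,_=cv2.connectedComponentsWithStats(m);m=(l==1+st[1:,4].argmax()).astype('uint8')
c=max(cv2.findContours(m,0,1)[0],key=cv2.contourArea)[:,0]
q=np.array([atz(im,p,.018)[:2] for p in c])
q=q[np.abs(np.hypot(*(q-[.489,-.219]).T)-.111)<.008]
s=least_squares(lambda v:np.hypot(*(q-v[:2]).T)-v[2],[.489,-.219,.112],loss='soft_l1',f_scale=.001)
a=np.degrees(np.arctan2(*(q-s.x[:2]).T[::-1]))%360
print('deck',s.x,len(q),np.std(s.fun),np.histogram(a,12,(0,360))[0])
deg=lambda v:np.degrees(np.arctan2(v[1],v[0]))%360
C=s.x[:2]
f=lambda p,z:atz(im,p,z)[:2]
ring3=f((160+356/7,230+321/7),.044)
# rib pixels in both pictures
for nm,G in(('0',P),('3',im['pixels'])):
  g=cv2.cvtColor(G,cv2.COLOR_BGR2GRAY)[284:304,192:214].astype(float)
  if nm=='0': print(g[6:18].astype(int))
  yy,xx=np.mgrid[284:304,192:214]
  k=(g>95)&(np.hypot(xx-202.5,yy-295.5)<5.5)
  w=(g-80)*k; p=(np.sum(w*xx)/w.sum(),np.sum(w*yy)/w.sum()); r=f(p,.017)
  print('rib',nm,k.sum(),p,r,np.hypot(*(r-C)),deg(r-C),deg(r-[.4887,-.2173]))
for z,p in(('ring3',ring3),('ring0',f((140+258/2.8,110+467/2.8),.044)),('opp0',f((140+212/2.8,110+250/2.8),.044))): print(z,p,np.hypot(*(p-C)),deg(p-C),deg(p-[.4887,-.2173]))
E
```

```text
deck [ 0.48924186 -0.21815337  0.11050557] 278 0.0013882943865205174 [12 21 23 14 23 27 28 23 27 32 22 26]
[[ 95 101 102 100  96  72  52  52  53  62  94  93  67  61  82  89  93  97
  100 101 101 102]
 [ 95 100 103 104  96  55  52  53  56  87 143 146  73  43  58  66  72  86
   91  97 100 101]
 [ 93  96 102 104  93  54  51  52  64 116 155 137  66  39  53  55  57  54
   59  89 100  98]
 [ 91  91 100 102  78  55  53  53  79 141 155  97  49  42  53  54  53  42
   54  97 106  89]
 [ 89  89  98  97  59  52  52  62 113 153 138  69  44  52  54  54  51  39
   56  93 100  93]
 [ 88  87  96  77  54  51  53  73 140 154 111  55  52  54  54  54  43  43
   63  91  97  94]
 [ 85  85  91  57  53  51  60 100 148 141  80  47  52  53  54  52  37  53
   82  95 100  97]
 [ 82  83  86  54  50  52  72 136 149 117  60  52  54  54  55  45  41  57
   88  99 102  99]
 [ 81  81  82  60  52  54  85 143 143  87  50  52  53  54  53  40  50  72
   96 102 102  96]
 [ 86  85  86  83  72  65 100 140 128  66  50  52  53  54  49  42  62  97
  103 103 100  92]
 [ 91  90  92  91  89  89  97 123 101  58  52  52  53  52  41  49  74 103
  107 102  96  88]
 [ 95  96  98  94  90  91  94  98  93  77  59  54  52  52  41  60  95 107
  107 100  92  85]]
rib 0 25 (np.float64(200.86765799256506), np.float64(294.9241635687732)) [ 0.3740001  -0.17450774] 0.1232298810980254 159.2567696884015 159.5404513083395
rib 3 0 (np.float64(nan), np.float64(nan)) [nan nan] nan nan nan
ring3 [ 0.41206123 -0.19768823] 0.07984779530726037 165.14926205438022 165.64610421297334
ring0 [ 0.41130687 -0.24008253] 0.08096141450153159 195.71541770721765 196.40306289797005
opp0 [ 0.56654556 -0.19970594] 0.07947433014264085 13.42179804716646 12.735578742159792<stdin>:23: RuntimeWarning: invalid value encountered in scalar divide
```

Request:
step_arm([
  [[0,0,0],[0.4,0,0],0],
  [[0,0,0],[1,0,0],0],
  [[0,0,0],[1.7,0,0],0],
  [[0,0,0],[2.4,0,0],0],
  [[0,0,0],[3.2,0,0],0],
  [[0,0,0],[3.8,0,0],0],
  [[0,0,0],[4.2,0,0],0],
  [[0,0,0],[4.2,0,0],0],
  [[0,0,0],[4.2,0,0],0],
  [[0,0,0],[4.2,0,0],0],
])

```text
t: 7.48
tool_pos: [0.4887, -0.2173, 0.1632]
tool_rot: [1.473, 1.013, -1.469]
contact_force: [0.5, 1.6, -0.5]
opening: 0.0135
```

```bash
python3 t.py .489 -.218 .163 -110.7; python3 - <<'E'
from h import *
im=cams.get_image('top');C=np.array([.4890,-.2178]);a=np.radians(159.3)
def px(p):
    K=np.array([[im['fx'],0,im['cx']],[0,im['fy'],im['cy']],[0,0,1.]])
    v=rot(im['attitude']).T@(np.array(p)-im['position']);v=K@np.array([v[0],-v[1],-v[2]]);return v[:2]/v[2]
s=9;c0,r0=170,250
I=cv2.resize(im['pixels'][r0:r0+58,c0:c0+70],None,fx=s,fy=s,interpolation=2)
sp=lambda p:tuple(int(v) for v in (px(p)-[c0,r0]+.5)*s-.5)
u=np.array([np.cos(a),np.sin(a)])
for r,z,R_ in((.08,.044,.028),(.08,.044,.0245)):
  pts=[sp([*(C+u*r+R_*np.array([np.cos(t),np.sin(t)])),z]) for t in np.linspace(0,6.28,60)]
  cv2.polylines(I,[np.array(pts)],True,(255,255,0),1)
cv2.line(I,sp([*(C+u*.112),.017]),sp([*(C+u*.135),.017]),(0,255,0),1)
cv2.imwrite('pics/ov4.png',I)
np_=im['pixels']; P=cv2.imread('pics/top0.png')
g=cv2.cvtColor(P,cv2.COLOR_BGR2GRAY).astype(float)
pts=[]
for row in range(291,300):
  e=201-(row-295)*.4; xs=np.arange(int(e)-3,int(e)+5); w=np.clip(g[row,xs]-75,0,None)*(np.abs(xs-e)<3.2); pts.append(atz(im,((w*xs).sum()/w.sum(),row),.017)[:2])
pts=np.array(pts); d=pts[0]-pts[-1]; print('rib dir',(np.degrees(np.arctan2(d[1],d[0]))+180)%360, [np.round(np.degrees(np.arctan2(p[1]-C[1],p[0]-C[0]))%360,1) for p in pts])
E
```

```text
t 7.4833 shift cm [0.02 0.05 0.06] turn [-0.11 -0.04 -0.15]
[ 0.4887 -0.2173  0.1632] [-0.56 -0.1   1.91  0.    1.33  1.38] zyaw -110.81 F [ 0.5  1.6 -0.5] [ 0.13 -0.09 -0.02] 0.013493864058398378
rib dir 160.73148784331676 [np.float64(159.2), np.float64(159.4), np.float64(159.4), np.float64(159.3), np.float64(159.4), np.float64(159.3), np.float64(159.3), np.float64(159.3), np.float64(159.4)]
```

View pics/ov4.png

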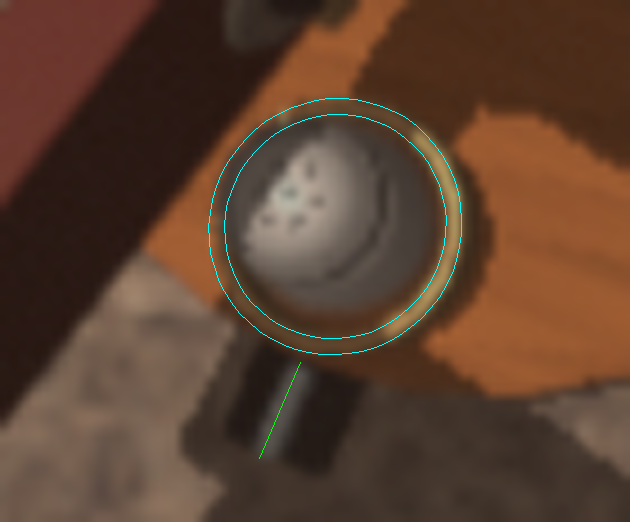

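```bash
python3 - <<'E'
from h import *
im=cams.get_image('scene');cv2.imwrite('pics/scene5.png',cv2.resize(im['pixels'][120:290,140:360],None,fx=3.5,fy=3.5,interpolation=2))
for n in('honey','sugar_tub','garlic_bulb'):
  for c in('top','scene'):
    j=cams.get_image(c)
    for r in finder.tip_of(c,n)[:1]: print(c,n,r['conf'],atz(j,r['at'],0)[:2])
E
```

```text
top honey 0.71 [ 0.68958318 -0.15261845]
scene honey 0.6 [ 0.69329582 -0.15717915]
top sugar_tub 0.59 [ 0.70603074 -0.27125987]
scene sugar_tub 0.96 [ 0.68830312 -0.2863042 ]
top garlic_bulb 0.76 [ 0.40612274 -0.57388806]
scene garlic_bulb 0.84 [ 0.40865554 -0.57221494]
```

View pics/scene5.png

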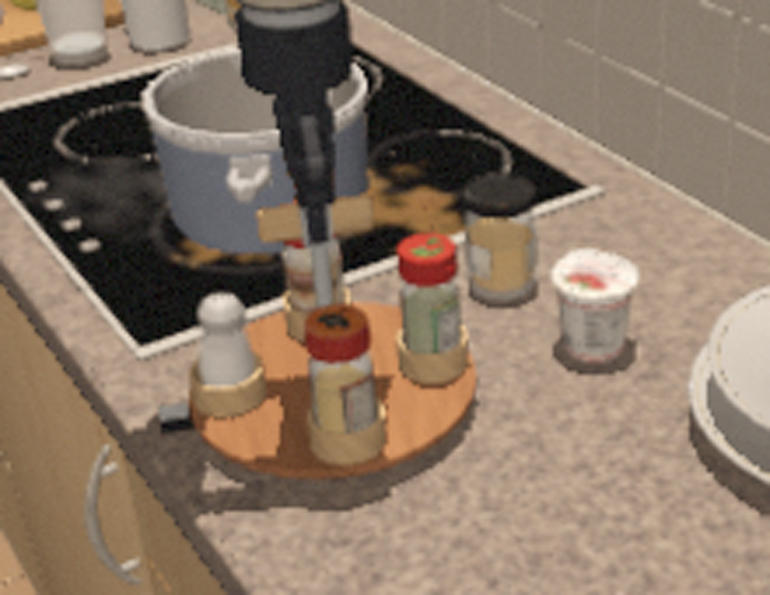

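The shaker stands in its well at crop (228,350), behind the pointer at (172,415). All three jars are upright, the gripper holds the bar at (315,215), and the bystanders haven't moved.

```bash
python3 -c "
from station import ctrl
print(ctrl.finish_job())"
```

```text
the job is handed in; nothing more can be done
None
```

The salt shaker is now at the front, in line with the pointer, and the job is handed in with the gripper still holding the T-handle at a 40 N grip setting. I turned the carousel about 34° clockwise (seen from above), slowly, in about 7.5 s of motion. No verdict is given on handing in.

**Last checks**
- **Alignment:** an overlay on the top view put the salt well on the pointer's direction of 159.3°, and the held bar implied 159.2°. The rib's own direction read 160.7°, and its image lay about 0.3 px beside the overlay line. I take the true alignment error to be about 1° or less.
- **Shaker and jars:** the last scene picture shows the shaker and all three jars upright in their wells. The shaker has up to about 2.5 mm of play in its well, and I did not measure where it sat within that.
- **Forces:** the readings at the end of each move were about 7 N at most, when the gripper closed, and under 2 N at the last one.
- **Honey and garlic:** they measured where they started, within about 1 cm.
- **Sugar tub:** the two cameras disagreed by about 2 cm on where it is, one of them at low confidence. The picture shows it unmoved, and the arm never came near it.

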